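# Fetch a tin from a low shelf with a reacher

### The arm

A 6-joint arm with a two-finger parallel gripper is mounted at the origin on a cart in front of the work surface, level with it; the furniture and walls round the work are solid. World frame = base frame: x ahead of the robot, y to its left, z up, the work surface at z = 0. Lengths are in m, angles in rad, forces in N, time in s.
With the tool pointing down it reaches from about 0.35 to 0.975 m from the base axis. Payload 4.9 kg.
Tool frame: the origin (TCP) lies midway between the tips of the shut fingers; the grasp point (between the pads) lies 19 mm behind it (ctrl.tcp_to_grasp is the distance from the TCP to the grasp point, in m); z points along the fingers, y is the line along which they close (so a half turn about z gives the same grasp; the last joint's range is limited). The gripper opens to 85 mm and grips with 20 to 120 N. Pads are 22 mm wide; open, the fingers measure 114 mm over their backs; the gripper's body (76 mm by 85 mm) begins 54 mm behind the grasp point. The pads swing forward as they close: fully open they stand 13 mm farther back than shut.
Start: joints at [1.153, 0.053, 1.613, -0, 1.476, -0.119], TCP at [0.184, 0.597, 0.231] pointing down, gripper open.
Joint ranges: [-3.01, 3.01], [-1.01, 2.22], [0.06, 2.58], [-1.02, 4.17], [0.09, 2.62], [-3.14, 3.14]. Speed limits (rad/s): [2.57, 2.57, 3.14, 3.14, 3.14, 3.14].

### API

Orientations are given as a rotation vector (axis times angle).
In Python, from station import ctrl gives the robot as it stands.
- The arm moves only by the tool jog_arm, called after "Call:" as name(argument=value, ...) on one line, values as JSON. Schema: {"type":"object","properties":{"segments":{"type":"string"},"clamp_n":{"type":"number"},"only":{"type":"string"},"quiet":{"type":"boolean"},"lines":{"type":"string"}},"required":["segments"],"additionalProperties":false}. segments is a string of 1 to 20 rows, parted by semicolons, with the numbers parted by commas; each row has 7 numbers: the finger opening in m, then dx, dy, dz in m, then a rotation vector rx, ry, rz in rad; each row is the pose to reach, as a shift and turn from the pose commanded when the call began, along the tool's axes at that moment; what a row does not reach only later rows make up. A row lasts 1/12 s, in which the tool goes at most 0.0417 m and 0.125 rad, less where a joint would pass 70% of its speed; a pose out of reach is approached as far as the arm can. The fingers move at their own pace and stop on an object; clamp_n is the grip in N (left out, the last holds). Time passes only in rows, so rows that do not move let the fingers close. The tool returns the time, the measured TCP pose, the force, the opening and the grip force at its end. only (a regular expression) keeps the lines of the reply that match it, lines (a string "A,B") keeps lines A to B, and quiet returns only ok. Input that does not fit is refused with a message, and nothing moves.
- ctrl.get_obs(): the state, without advancing time (a new reading comes with each control period).
- ctrl.get_image(name): name is "scene" or "side" or "wrist"; returns the picture (400x640x3 uint8, red, green, blue); there is no depth.
- ctrl.camera_params(name): a dict with "fx", "fy", "cx", "cy" (pixels), "T" (4x4, takes a point from camera to world coordinates); the wrist camera has in their place "tool_from_camera" (4x4, takes a point from camera to tool coordinates, whose origin is the TCP and whose axes are the flange's). Camera axes: x right, y down, z forward; pixel columns grow to the right and rows downward; lengths in m; the calibration is good to about 2 mm. A picture is of the moment at which its call begins: read the wrist's pose just before it. camera_params takes no time and is no camera call.
- ctrl.finish_job(): hands the job in; it is judged then, once.
The state is a dict: "t": time; "q": joint angles; "dq": joint speeds; "effort": joint torques, N m; "tool_pos": TCP position; "tool_rot": TCP orientation; "contact_force": force on the tool from outside, world axes, zero at the start; "wrist_torque": the same for the moment, N m; "opening": finger opening in m; "grip_force": force on a finger pad.
Only numpy, scipy, OpenCV 4.12 (cv2) and the standard library are available. Lean on these libraries where they do the work, as an engineer would, in place of code of your own. Each camera call takes 0.05 s, during which the arm holds its last target. There are 200 camera calls.

### The job

The narrower, taller of the two tins stands far back in the gap under the low wire shelf. Take the reacher by its leaning grip, squeeze its trigger so that its jaws close on that tin inside the gap, bring the tin out, lift it over and stand it upright in the middle of the round cork trivet, without touching the tin by hand. Let go of the tin, set the reacher down on the worktop clear of the tin, upright on its flat sole, and release it; leave the wide tin and the things on top of the shelf as they stand.

Things in the scene. Friction and masses are not known exactly. Their poses are not given: they have to be found in the camera images.
- reacher: Short pick-up reacher, 228 mm long (x -75 to +153 mm), 0.42 kg, standing on its flat sole. Origin: underside of the sole, below the grip; +x along the shaft to the jaws, +y to its left, z up. Grey sole 140 x 56 x 10 mm (x -75 to +65), heel weight to z 31 mm (x -71 to -35), housing on it up to z 35 mm (x -10 to 42), shaft axis at z 36 mm. Centre of mass near x = -7 mm
- reacher_grip (a point): Where to hold it: middle between the two paddles, (0, 0, 62) mm in the reacher's frame, same axes. Black paddles face +-y, 32 mm wide, 58 mm long, leaning back 35 deg (up and back along (-0.57, 0, 0.82)), z 32 to 80 mm. Pinch them in y, fingers pointing down and forward along them, 35 deg from vertical: a vertical hand would meet the shelf when the jaws are far in
- palm (a point): Middle of the outer face of the fixed paddle, at (0, -28, 62) mm in the reacher's frame. Only the other paddle (the trigger) moves, so fingers that close about a fixed centre shift the whole reacher towards its own +y by half of the squeeze
- trigger_face (a point): Middle of the outer face of the trigger paddle, at (0, +28, 62) mm in the reacher's frame at rest. The grip is 56 mm wide over both paddles at rest, 43 mm on the narrow tin, 38 mm fully squeezed
- reacher_bite (a point): Middle between the jaw pads, at (135, 0, 36) mm in the reacher's frame: a gripped tin's axis should be here. The pads are 34 mm high (z 19 to 53 mm), cupped, and reach to x = 153 mm
- trigger (a joint): Trigger travel in m, 0 at rest to 0.018 fully squeezed; a spring resists with 22 N at rest to 31 N at the end. It closes both jaws together: 85 mm between the pads at rest (105 mm over the jaws), 57 mm at 0.0127 (on the narrow tin), 46 mm at 0.018. On the tin, a hand force F presses each jaw with about 0.45 (F - 28 N); F = 60 to 80 N holds well
- jaw_left: Cupped rubber-lined jaw on the reacher's +y side; origin on its hinge at (75, 16, 36) mm in the reacher's frame
- jaw_right: The same on the -y side; hinge at (75, -16, 36) mm
- tin: The tin to fetch: round, upright, 57 mm in diameter, 72 mm tall (the narrower, taller one), about 0.18 kg, loose. Origin: centre of its underside, z up. It may stand in the left or the right half of the gap, its axis about 95 to 112 mm behind the shelf's front edge
- wide_tin: The other tin, 75 mm in diameter, 58 mm tall, in the other half of the gap 104 to 140 mm beside it; leave it. Origin: centre of its underside
- shelf: Low steel wire shelf fixed on the worktop, 170 mm deep (x), 280 mm wide (y). Origin on the worktop under its middle. Open front: the face at x = -85 mm, facing its own -x; reach in along its +x. Gap 92 mm high, about 258 mm wide; round posts at the corners, two wires (z 30, 62 mm) along both sides and the back (x = 79 mm). Wire top z 92 to 100 mm, a rail round it at z 136 mm, also along the front
- trivet: Round cork trivet fixed on the worktop, 120 mm in diameter, 10 mm thick. Origin: centre of its underside; its top is at z = 10 mm
- jar_dark: Spice jar 40 x 105 mm on top of the shelf, loose; leave it standing. Origin: centre of its underside
- jar_light: Spice jar 47 x 98 mm on top of the shelf, loose; leave it standing. Origin: centre of its underside
- mill: Wooden pepper mill 58 x 170 mm on top of the shelf, loose; leave it standing. Origin: centre of its underside

How it is judged:
On the way, in this order (a step that is already met when the one before it is completed fails the run):
1. both jaws are squeezed on the narrow tin inside the gap (contact force between each of jaw_left, jaw_right and tin above 2 N and x of tin in the frame of shelf above -0.03 m and value of joint trigger above 0.008 m), for 0.2 s.
2. the tin is out of the gap and lifted above the trivet's height in the jaws (contact force between each of jaw_left, jaw_right and tin above 1 N and x of tin in the frame of shelf below -0.115 m and height (world z) of tin above 0.012 m), for 0.1 s.
At the end, for the whole second after the job is handed in: The narrow tin stands upright (within 4.5 deg) on the trivet, its axis within 22 mm of the trivet's middle, at rest and free of the reacher; the reacher stands at rest flat on its sole on the worktop (sole within 6 mm of it, within 3.5 deg of upright), its trigger released (horizontal distance between tin and trivet below 0.022 m and angle between tin's own z axis and vertical below 0.08 rad and height (world z) of tin between 0.006 and 0.014 m and linear speed of each of tin, reacher below 0.02 m/s and contact force between tin and reacher below 0.2 N and height (world z) of reacher between -0.004 and 0.006 m and angle between reacher's own z axis and vertical below 0.06 rad and value of joint trigger below 0.003 m); the robot touches nothing.
It fails at once if the hand touches the narrow tin (contact force between the fingers and tin above 0.5 N).
It fails at once if the narrow tin tips over (angle between tin's own z axis and vertical above 0.7 rad).
It fails at once if the wide tin is moved more than 30 mm (distance of wide_tin from where it was at the start of the episode above 0.03 m).
It fails at once if something on top of the shelf is knocked over or moved more than 30 mm (angle between any of jar_dark, jar_light, mill's own z axis and vertical above 0.4 rad or distance of any of jar_dark, jar_light, mill from where it was at the start of the episode above 0.03 m).
It also fails if it takes over 58 s, if anything falls off the work surface, if the arm or the gripper's body presses on something with over 40 N, if the wrist force passes 120 N, or if a joint passes its speed limit or range.

## Working session

There is one attempt and no reset: what is moved stays moved. The work goes in short steps, Python scripts to look and compute and a tool call to move; the robot and the scene stay as the last step left them, time stands still between calls to the robot, and variables do not carry over. Pictures are saved under pics/ and viewed, at most 10 in all, crops included, and the job is handed in when it is done.

```bash
ls; mkdir -p pics
```

Run:
```python
from station import ctrl
import cv2
for n in("scene","side"):
    cv2.imwrite(f"pics/{n}0.png",ctrl.get_image(n)[...,::-1]); p=ctrl.camera_params(n); print(n,p)
o=ctrl.get_obs(); print(o["t"],o["tool_pos"],o["tool_rot"],ctrl.tcp_to_grasp)
```

```text
pics
station.py
scene {'fx': 438.3402068542495, 'fy': 438.3402068542495, 'cx': 312.6704724107681, 'cy': 204.46697282449585, 'T': array([[ 0.75278044, -0.27231775,  0.59930348,  0.05446242],
       [-0.65821147, -0.32369955,  0.67968835, -0.36595834],
       [ 0.00890306, -0.90612452, -0.42291735,  0.46213298],
       [ 0.        ,  0.        ,  0.        ,  1.        ]])}
side {'fx': 473.966511999625, 'fy': 473.966511999625, 'cx': 315.1599335399901, 'cy': 191.16035081609914, 'T': array([[-0.99878465, -0.03329991,  0.03633657,  0.51655472],
       [-0.04779636,  0.47444005, -0.87898928,  1.03935717],
       [ 0.01203074, -0.87965775, -0.47545505,  0.54933719],
       [ 0.        ,  0.        ,  0.        ,  1.        ]])}
0.1 [0.18375766 0.5967765  0.23017731] [-4.67581917e-01 -3.10608783e+00  2.85856728e-03] 0.0187
```

View pics/scene0.png

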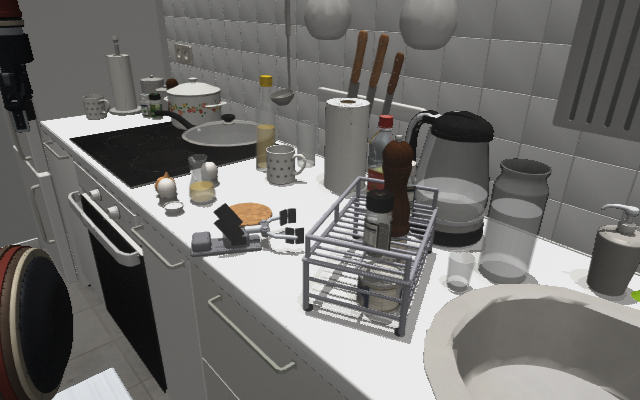

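View pics/side0.png

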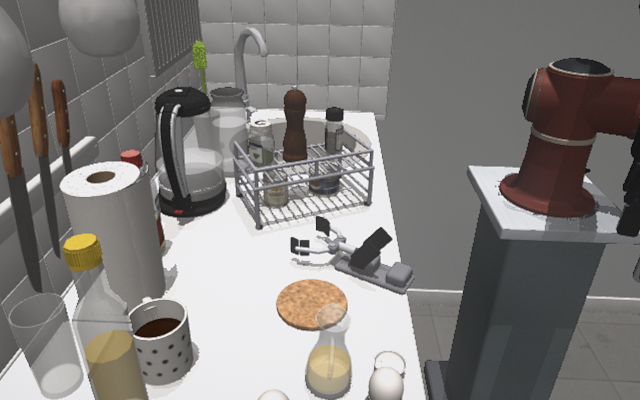

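The scene picture shows the reacher at about (245,235), the trivet at (247,214) and the shelf at (370,255). In the side picture the reacher is at (350,255), the trivet at (312,303), the open shelf front spans (258,222)-(370,205), and the tins are at (275,190) and (325,183). Next I'll look at enlarged crops.

Run:
```python
import cv2
a=cv2.imread("pics/side0.png")[130:335,225:425]; cv2.imwrite("pics/sidec.png",cv2.resize(a,None,fx=2.9,fy=2.9,interpolation=cv2.INTER_CUBIC))
a=cv2.imread("pics/scene0.png")[165:345,185:445]; cv2.imwrite("pics/scenec.png",cv2.resize(a,None,fx=3,fy=3,interpolation=cv2.INTER_CUBIC))
```

```text
(no output)
```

View pics/sidec.png

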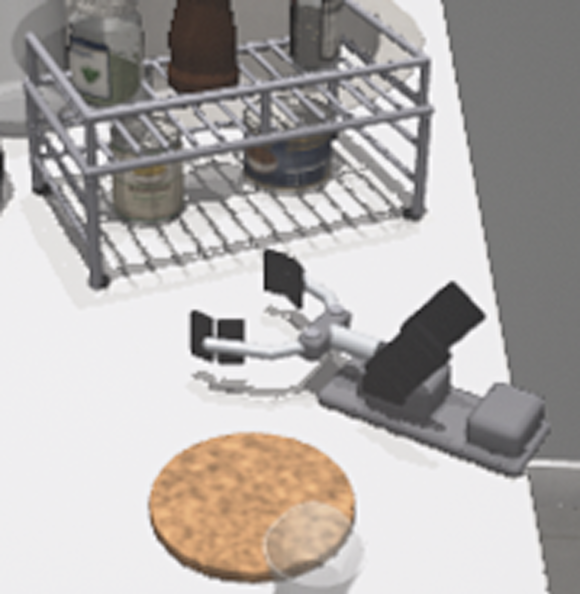

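View pics/scenec.png

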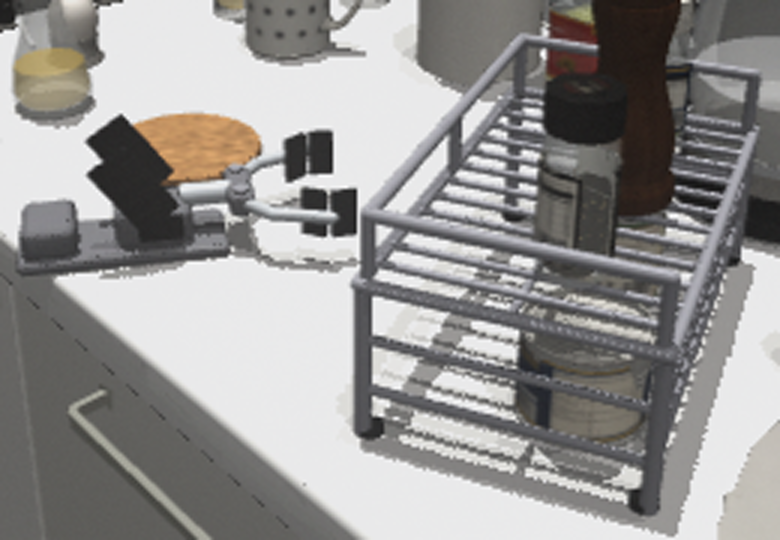

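Create h.py:
```python
import numpy as np
from station import ctrl
from scipy.optimize import least_squares
from scipy.spatial.transform import Rotation as R
def cam(n):
    p=ctrl.camera_params(n); return p,np.array(p["T"])
C={n:cam(n) for n in("scene","side")}
def full(n,u,v): return (225+u/2.9,130+v/2.9) if n=="side" else (185+u/3,165+v/3)
def proj(n,X):
    p,T=C[n]; c=(np.asarray(X)-T[:3,3])@T[:3,:3]
    return np.stack([p["fx"]*c[...,0]/c[...,2]+p["cx"],p["fy"]*c[...,1]/c[...,2]+p["cy"]],-1)
def ray(n,u,v,z):
    p,T=C[n]; d=T[:3,:3]@[(u-p["cx"])/p["fx"],(v-p["cy"])/p["fy"],1]; return T[:3,3]+d*(z-T[2,3])/d[2]
def fit(pts,x0):
    def f(x):
        c,s=np.cos(x[2]),np.sin(x[2]); r=[]
        for n,u,v,m in pts:
            w=np.array([x[0]+c*m[0]-s*m[1],x[1]+s*m[0]+c*m[1],m[2]]); r.append(proj(n,w)-full(n,u,v))
        return np.ravel(r)
    s=least_squares(f,x0,loss="soft_l1"); return s.x,np.round(f(s.x).reshape(-1,2),1)
```

Run:
```python
from h import *
S="scene";D="side"
# shelf frame: x into shelf (=-y world), y left of that = +x world
sh=[(D,98,281,(-.081,.136,0)),(D,413,213,(-.081,-.136,0)),(D,40,189,(.081,.136,0)),
(D,92,120,(-.081,.136,.136)),(D,428,60,(-.081,-.136,.136)),(D,28,38,(.081,.136,.136)),
(S,370,431,(-.081,-.136,0)),(S,645,507,(.081,-.136,0)),(S,370,213,(-.081,-.136,.136)),(S,676,275,(.081,-.136,.136)),(S,757,75,(.081,.136,.136)),(S,523,40,(-.081,.136,.136))]
x,r=fit(sh,[.6,.1,-1.4]); print("shelf",x,r.tolist())
re=[(D,318,400,(.065,.028,.003)),(D,520,472,(-.075,.028,.003)),(D,550,428,(-.075,-.028,.008)),(S,18,270,(-.075,-.028,.002)),(S,228,255,(.065,-.028,.002)),
(D,229,302,(.153,0,.036)),(S,344,181,(.153,0,.036))]
y,r=fit(re,[.45,.4,.1]); print("reacher",y,r.tolist())
tv=[(D,149,505,(0,0,0))]
for n,pts in((D,((149,506),(355,506),(252,432),(252,575))),(S,((262,150),(195,114)))):
    for p in pts: print("trivet edge",n,ray(n,*full(n,*p),.008))
T=C[D][1]
for nm,u,v,rad,ut,vt,h in(("narrow",149,221,.0285,0,0,.072),("wide",289,187,.0375,0,0,.058)):
    p=ray(D,*full(D,u,v),0); d=p-T[:3,3]; d[2]=0; d/=np.linalg.norm(d); c=p+rad*d
    a=x[2]; l=np.array([[np.cos(a),np.sin(a)],[-np.sin(a),np.cos(a)]])@(c[:2]-x[:2]); print(nm,c,"in shelf",l)
```

```text
shelf [ 0.58793409  0.06743561 -1.10754373] [[-1.8, 2.1], [1.8, 0.8], [-2.4, -0.3], [-2.9, -0.2], [0.7, -0.2], [-2.3, -1.0], [-4.3, 0.3], [1.6, 1.4], [-4.3, 0.8], [0.6, 2.6], [0.7, -0.8], [-2.5, -1.5]]
reacher [ 0.4388422   0.33501586 -0.51355671] [[-0.9, -0.2], [-0.6, 2.3], [1.5, -2.0], [-2.3, 1.7], [-1.0, -0.2], [-1.2, -2.3], [0.5, -0.5]]
trivet edge side [0.60333827 0.43899374 0.008     ]
trivet edge side [0.48526311 0.43175199 0.008     ]
trivet edge side [0.54796199 0.36892354 0.008     ]
trivet edge side [0.54145564 0.48957355 0.008     ]
trivet edge scene [0.58808158 0.38069897 0.008     ]
trivet edge scene [0.58561854 0.46958956 0.008     ]
narrow [0.64783058 0.07441623 0.        ] in shelf [0.02052048 0.05670299]
wide [0.53560899 0.00148892 0.        ] in shelf [ 0.03561415 -0.07627919]
```

Add to h.py:
```python
SGN=1
t35=np.radians(35)
def hand(x,y,z,yaw,back=0.,dep=.005,side=0.):
    "TCP position and rotation for reacher origin x,y,z,yaw"
    c,s=np.cos(yaw),np.sin(yaw); X=np.array([c,s,0]);Y=np.array([-s,c,0]);Z=np.array([0,0,1.])
    tz=np.sin(t35)*X-np.cos(t35)*Z; ty=SGN*Y; tx=np.cross(ty,tz)
    p=np.array([x,y,z])+.062*Z+tz*(ctrl.tcp_to_grasp+dep-back)+side*Y
    return p,R.from_matrix(np.stack([tx,ty,tz],1))
def delta(p,r,p0=None,r0=None):
    if p0 is None:
        o=ctrl.get_obs(); p0=o["tool_pos"]; r0=R.from_rotvec(o["tool_rot"])
    return np.round(r0.inv().apply(p-p0),4),np.round((r0.inv()*r).as_rotvec(),4)
def reacher_now(dep=.005):
    o=ctrl.get_obs(); r=R.from_rotvec(o["tool_rot"]).as_matrix(); return o["tool_pos"]-r[:,2]*(ctrl.tcp_to_grasp+dep),r
```

Run:
```python
import h; from h import *
o=ctrl.get_obs(); print(R.from_rotvec(o["tool_rot"]).as_matrix().round(3))
for s in(1,-1):
    h.SGN=s; p,r=hand(.439,.335,0,-.513,back=.1); print(s,p,delta(p,r))
for u,v in((545,590),(490,210),(330,578)):print("edge/flask",ray("side",*full("side",u,v),0))
print("flask",ray("scene",203,201,0),ray("side",329,395,0))
```

Call:
jog_arm(segments="0.085,-0.278,-0.165,0.046,0.064,-0.609,0.208;0.085,-0.278,-0.165,0.046,0.064,-0.609,0.208;0.085,-0.278,-0.165,0.046,0.064,-0.609,0.208;0.085,-0.278,-0.165,0.046,0.064,-0.609,0.208;0.085,-0.278,-0.165,0.046,0.064,-0.609,0.208;0.085,-0.278,-0.165,0.046,0.064,-0.609,0.208;0.085,-0.278,-0.165,0.046,0.064,-0.609,0.208;0.085,-0.278,-0.165,0.046,0.064,-0.609,0.208;0.085,-0.278,-0.165,0.046,0.064,-0.609,0.208;0.085,-0.278,-0.165,0.046,0.064,-0.609,0.208;0.085,-0.278,-0.165,0.046,0.064,-0.609,0.208", clamp_n=20)

```text
t: 1.02
tool_pos: [0.401, 0.3578, 0.1852]
tool_rot: [0.646, 2.46, -0.202]
contact_force: [-0.3, -1.2, -0.5]
opening: 0.085
grip_force: 0.0
```

Run:
```python
from h import *
import cv2
o=ctrl.get_obs(); print(o["tool_pos"],o["q"].round(2) if hasattr(o["q"],'round') else o["q"])
p=ctrl.camera_params("wrist"); print(p); im=ctrl.get_image("wrist")[...,::-1]
print(delta(*hand(.439,.335,0,-.513)))
# overlay predicted reacher points
M=np.array(p["tool_from_camera"]); r=R.from_rotvec(o["tool_rot"])
c,s=np.cos(-.513),np.sin(-.513); im=im.copy()
for m in((.065,.028,.01),(.065,-.028,.01),(-.075,.028,.01),(-.075,-.028,.01),(.135,0,.036),(.153,.042,.036),(.153,-.042,.036)):
    w=np.array([.439+c*m[0]-s*m[1],.335+s*m[0]+c*m[1],m[2]])
    q=(r.inv().apply(w-o["tool_pos"])-M[:3,3])@M[:3,:3]
    if q[2]>0: cv2.circle(im,(int(p["fx"]*q[0]/q[2]+p["cx"]),int(p["fy"]*q[1]/q[2]+p["cy"])),3,(0,0,255),1)
for k,(x,y,z) in enumerate(((.544,.431,.01),(.648,.0744,.072))):
    w=np.array([x,y,z]); q=(r.inv().apply(w-o["tool_pos"])-M[:3,3])@M[:3,:3]
    cv2.circle(im,(int(p["fx"]*q[0]/q[2]+p["cx"]),int(p["fy"]*q[1]/q[2]+p["cy"])),3,(0,255,0),1)
cv2.imwrite("pics/w1.png",im)
```

```text
[0.40096185 0.35777018 0.18515237] [ 0.88 -0.15  1.97 -0.63  1.26  0.01]
{'fx': 337.88872695793543, 'fy': 337.88872695793543, 'cx': 323.89011260936746, 'cy': 200.0442093731196, 'tool_from_camera': array([[-4.34222040e-04, -9.62232955e-01, -2.72227024e-01,
         6.80743127e-02],
       [ 9.99999904e-01, -4.35267684e-04, -5.65450427e-05,
        -4.92422349e-04],
       [-6.40821228e-05, -2.72227023e-01,  9.62233051e-01,
        -1.42551224e-01],
       [ 0.00000000e+00,  0.00000000e+00,  0.00000000e+00,
         1.00000000e+00]])}
(array([ 0.0341, -0.0019,  0.1505]), array([ 0.0019,  0.    , -0.0006]))
```

View pics/w1.png

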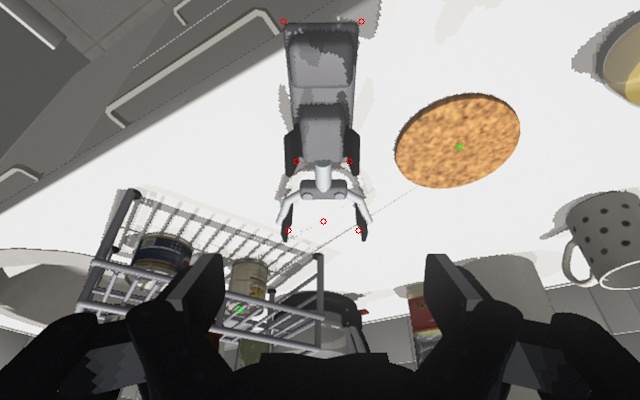

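The wrist view puts the reacher axis at u≈323 with paddles at (293,150) and (352,150), matching the prediction. The trivet centre at (459,147) also matches. The narrow tin runs from base (250,262) to top (240,305).

Run:
```python
from h import *
o=ctrl.get_obs(); p=ctrl.camera_params("wrist"); M=np.array(p["tool_from_camera"]); r=R.from_rotvec(o["tool_rot"])
def pw(w):
    q=(r.inv().apply(np.array(w)-o["tool_pos"])-M[:3,3])@M[:3,:3]; return (p["fx"]*q[0]/q[2]+p["cx"]).round(1),(p["fy"]*q[1]/q[2]+p["cy"]).round(1)
print("tin base near edge",pw((.648-.0285*.92,.0744+.0285*.4,0)),"base",pw((.648,.0744,0)),"top",pw((.648,.0744,.072)))
c,s=np.cos(-1.1075),np.sin(-1.1075)
for m in((-.081,.136),(-.081,-.136)):
    x=.588+c*m[0]-s*m[1];y=.0674+s*m[0]+c*m[1]; print("post foot, rail",pw((x,y,0)),pw((x,y,.136)))
```

```text
tin base near edge (np.float64(240.9), np.float64(257.6)) base (np.float64(246.1), np.float64(266.3)) top (np.float64(239.1), np.float64(309.9))
post foot, rail (np.float64(321.5), np.float64(253.7)) (np.float64(321.3), np.float64(347.0))
post foot, rail (np.float64(129.8), np.float64(188.3)) (np.float64(76.8), np.float64(299.0))
```

Call:
jog_arm(segments="0.085,0.034,-0.002,0.03,0.002,0,0;0.085,0.034,-0.002,0.06,0.002,0,0;0.085,0.034,-0.002,0.09,0.002,0,0;0.085,0.034,-0.002,0.12,0.002,0,0;0.085,0.034,-0.002,0.15,0.002,0,0;0.085,0.034,-0.002,0.15,0.002,0,0;0.085,0.034,-0.002,0.15,0.002,0,0")

```text
t: 1.65
tool_pos: [0.45, 0.3276, 0.0416]
tool_rot: [0.645, 2.461, -0.208]
contact_force: [-0.7, 0.3, -0.0]
opening: 0.0846
grip_force: 0.0
```

Call:
jog_arm(segments="0.05,0,0,0,0,0,0;0.05,0,0,0,0,0,0;0.05,0,0,0,0,0,0;0.05,0,0,0,0,0,0;0.05,0,0,0,0,0,0;0.05,0,0,0,0,0,0", clamp_n=20)

```text
t: 2.15
tool_pos: [0.4513, 0.3292, 0.0454]
tool_rot: [0.646, 2.458, -0.2]
contact_force: [-5.5, -0.4, 5.9]
opening: 0.0552
grip_force: 22.1
```

Add to h.py:
```python
SH=np.array([.588,.0674,-1.1075])
def sh2w(a,b):
    c,s=np.cos(SH[2]),np.sin(SH[2]); return SH[0]+c*a-s*b,SH[1]+s*a+c*b
import json,os
def saveH(rx,ry,rz,yaw):
    o=ctrl.get_obs(); r=R.from_euler("z",yaw).inv()
    json.dump([r.apply(o["tool_pos"]-[rx,ry,rz]).tolist(),(r*R.from_rotvec(o["tool_rot"])).as_rotvec().tolist()],open("H.json","w"))
def target(x,y,z,yaw):
    t,q=json.load(open("H.json")); r=R.from_euler("z",yaw); return np.array([x,y,z])+r.apply(t),r*R.from_rotvec(q)
def where():
    t,q=json.load(open("H.json")); o=ctrl.get_obs(); r=R.from_rotvec(o["tool_rot"])*R.from_rotvec(q).inv()
    return (o["tool_pos"]-r.apply(t)).round(4),r.as_euler("zyx").round(4)
```

Run:
```python
from h import *
print(reacher_now()[0]); m=reacher_now()[1]; print("yaw of tool y",np.arctan2(-m[0,1],m[1,1]), "tilt",np.arccos(-m[2,2])*57.3)
yaw=np.arctan2(-m[0,1],m[1,1]); g=reacher_now()[0]
Y=np.array([-np.sin(yaw),np.cos(yaw)]); X=np.array([np.cos(yaw),np.sin(yaw)])
d=np.array([.4388,.3350])-g[:2]; print("vision minus hand: along",d@X,"lateral",d@Y)
o=g[:2]+X*(d@X); saveH(o[0],o[1],0,yaw)
print(delta(*target(o[0],o[1],.015,yaw)))
x,y=sh2w(-.275,.0567); print(x,y,delta(*target(x,y,.012,-1.1075)))
```

```text
[0.43941343 0.33582905 0.06475431]
yaw of tool y -0.5134261722517219 tilt 35.08846317987601
vision minus hand: along -0.00012713774974524802 lateral -0.0010234559025852294
(array([-0.0086,  0.    , -0.0123]), array([ 0., -0.,  0.]))
0.5158255988890575 0.3387498587143115 (array([-0.0583,  0.0324,  0.0264]), array([ 0.3415, -0.0019,  0.4861]))
```

Call:
jog_arm(segments="0.05,-0.0086,0,-0.0123,0,0,0;0.05,-0.0086,0,-0.0123,0,0,0;0.05,-0.016,0.005,-0.008,0.05,0,0.07;0.05,-0.025,0.01,-0.002,0.1,0,0.14;0.05,-0.032,0.015,0.005,0.15,0,0.21;0.05,-0.04,0.02,0.012,0.2,-0.001,0.28;0.05,-0.046,0.025,0.018,0.25,-0.001,0.355;0.05,-0.053,0.029,0.023,0.3,-0.002,0.42;0.05,-0.0583,0.0324,0.0264,0.3415,-0.002,0.486;0.05,-0.0583,0.0324,0.0264,0.3415,-0.002,0.486;0.05,-0.0583,0.0324,0.0264,0.3415,-0.002,0.486")

```text
t: 3.07
tool_pos: [0.5168, 0.3218, 0.054]
tool_rot: [1.361, 2.201, -0.455]
contact_force: [-17.7, -8.5, 11.2]
opening: 0.0544
grip_force: 33.5
```

Run:
```python
from h import *
import cv2
print(where(),ctrl.get_obs()["q"])
im=ctrl.get_image("wrist")[...,::-1].copy(); im2=ctrl.get_image("side")[...,::-1]
o=ctrl.get_obs(); p=ctrl.camera_params("wrist"); M=np.array(p["tool_from_camera"]); r=R.from_rotvec(o["tool_rot"])
def pw(w):
    q=(r.inv().apply(np.array(w)-o["tool_pos"])-M[:3,3])@M[:3,:3]; return int(p["fx"]*q[0]/q[2]+p["cx"]),int(p["fy"]*q[1]/q[2]+p["cy"])
a,y=where(); c,s=np.cos(y[0]),np.sin(y[0])
for m in((.153,.042,.036),(.153,-.042,.036),(.135,0,.036)): cv2.circle(im,pw((a[0]+c*m[0]-s*m[1],a[1]+s*m[0]+c*m[1],a[2]+m[2])),3,(0,0,255),1)
for z in(0,.072): cv2.circle(im,pw((.648,.0744,z)),3,(0,255,0),1)
for m in((-.081,.136),(-.081,-.136)):
  for z in(0,.136): cv2.circle(im,pw((*sh2w(*m),z)),3,(255,0,0),1)
cv2.imwrite("pics/w2.png",im)
cv2.imwrite("pics/side2.png",cv2.resize(im2[100:340,210:450],None,fx=2.5,fy=2.5,interpolation=cv2.INTER_CUBIC))
```

```text
(array([0.51  , 0.3335, 0.0086]), array([-1.1129,  0.0147, -0.0142])) [ 0.69297399  0.33914066  1.69547294 -0.61454263  1.33657975  0.44762893]
```

View pics/w2.png

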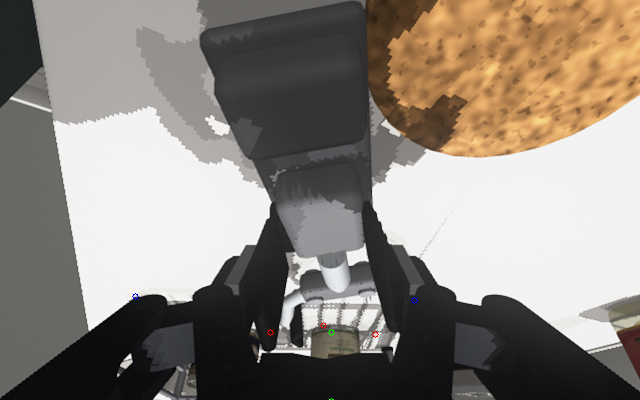

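View pics/side2.png

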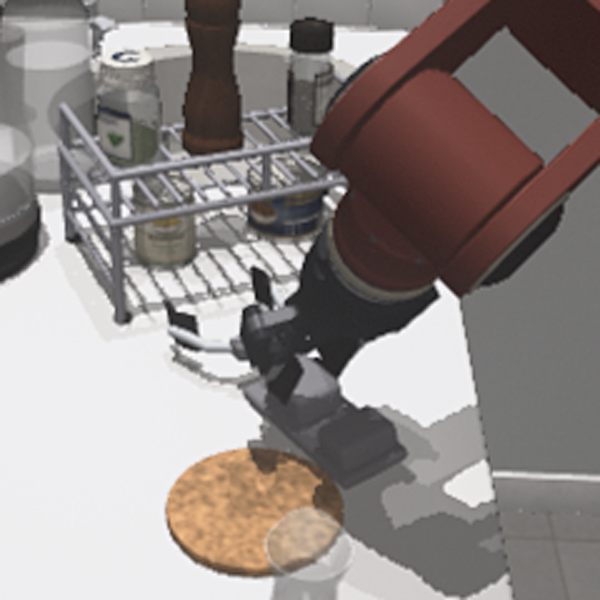

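The side view shows the heel against or over the trivet at about (265,455). The wrist view shows the reacher turned slightly in the fingers. I'll lift it clear and look at the numbers.

Call:
jog_arm(segments="0.05,-0.0143,0,-0.0205,0,0,0;0.05,-0.0143,0,-0.0205,0,0,0;0.05,-0.0143,0,-0.0205,0,0,0;0.05,-0.0143,0,-0.0205,0,0,0")

```text
t: 3.5
tool_pos: [0.5214, 0.3253, 0.079]
tool_rot: [1.361, 2.201, -0.43]
contact_force: [0.2, -0.3, -4.2]
opening: 0.0544
grip_force: 24.5
```

Run:
```python
from h import *
import cv2
print(where())
a=ctrl.get_image("wrist")[...,::-1][0:400,160:480]; b=ctrl.get_image("side")[...,::-1][160:320,260:400]
b=cv2.resize(b,None,fx=2.5,fy=2.5,interpolation=cv2.INTER_CUBIC)
cv2.imwrite("pics/b3.png",np.hstack([a,b]))
```

```text
(array([0.515 , 0.3375, 0.0337]), array([-1.1081,  0.0029, -0.0014]))
```

View pics/b3.png

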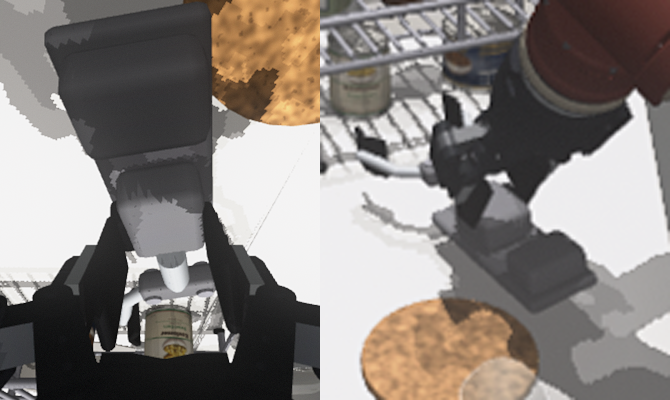

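Now only weight loads the hand, but the wrist view shows the heel swung about 9° to its -y side: heel centre at u≈130 against 164 for the axis. I'll set it down in a clear place and grip it again aligned.

Run:
```python
from h import *
print(delta(*target(.455,.315,.034,-1.1075)),delta(*target(.455,.315,-.001,-1.1075)))
```

```text
(array([ 0.0052, -0.0633, -0.0048]), array([-0.0047,  0.0008,  0.0024])) (array([ 0.0253, -0.0632,  0.0238]), array([-0.0047,  0.0008,  0.0024]))
```

Call:
jog_arm(segments="0.05,0.003,-0.032,-0.002,0,0,0;0.05,0.005,-0.063,-0.005,0,0,0;0.05,0.005,-0.063,-0.005,0,0,0;0.05,0.015,-0.063,0.01,0,0,0;0.05,0.02,-0.063,0.017,0,0,0;0.05,0.025,-0.063,0.024,0,0,0;0.05,0.025,-0.063,0.024,0,0,0")

```text
t: 4.18
tool_pos: [0.4633, 0.3038, 0.0482]
tool_rot: [1.36, 2.197, -0.431]
contact_force: [-6.4, 1.1, 8.7]
opening: 0.0538
grip_force: 25.8
```

```bash
python3 -c "
from h import *
print(where())"
```

```text
(array([0.4571, 0.3159, 0.0028]), array([-1.1081e+00,  2.0000e-04, -4.3000e-03]))
```

Standing on the worktop. I'll open the fingers and turn the hand +0.153 rad about the vertical through the grip point.

Call:
jog_arm(segments="0.085,0,0,0,0,0,0;0.085,0,0,0,0,0,0;0.085,0,0,0,0,0,0;0.085,0,0,0,0,0,0")

```text
t: 4.52
tool_pos: [0.4625, 0.3026, 0.0456]
tool_rot: [1.361, 2.199, -0.432]
contact_force: [-0.1, -0.9, -0.2]
opening: 0.0845
grip_force: 0.0
```

Run:
```python
from h import *
import cv2
g,m=reacher_now(); r=R.from_matrix(m); print(g)
rot=R.from_euler("z",.153); o=ctrl.get_obs()
print(delta(g+rot.apply(o["tool_pos"]-g),rot*r))
im=ctrl.get_image("wrist")[...,::-1]; b=ctrl.get_image("side")[...,::-1][160:340,270:420]
cv2.imwrite("pics/w4.png",np.hstack([im[:,140:500],cv2.resize(b,None,fx=400/180,fy=400/180,interpolation=cv2.INTER_CUBIC)]))
```

```text
[0.45638578 0.31485464 0.0649907 ]
(array([ 0.0001,  0.0021, -0.0001]), array([-8.810e-02, -1.000e-04, -1.251e-01]))
```

View pics/w4.png

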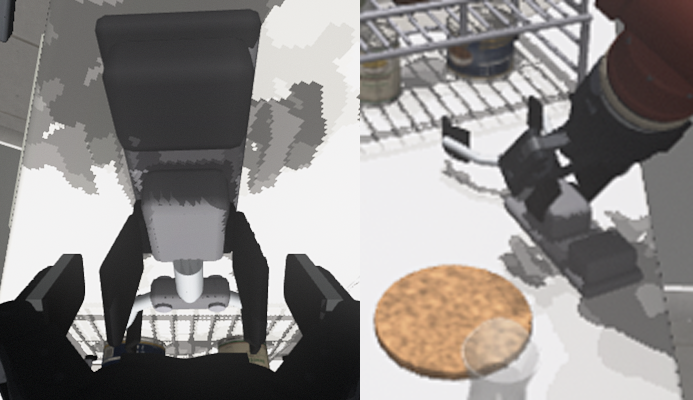

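Run:
```python
from h import *
o=ctrl.get_obs(); p=ctrl.camera_params("wrist"); M=np.array(p["tool_from_camera"]); r=R.from_rotvec(o["tool_rot"])
def rw(u,v,z):
    d=r.apply(M[:3,:3]@[(u-p["cx"])/p["fx"],(v-p["cy"])/p["fy"],1]); c=o["tool_pos"]+r.apply(M[:3,3]); return c+d*(z-c[2])/d[2]
g,m=reacher_now(); y=-1.108; X=np.array([np.cos(y),np.sin(y)]);Y=np.array([-X[1],X[0]])
def loc(u,v,z): w=rw(u,v,z)[:2]-g[:2]; return np.array([w@X,w@Y]).round(4)
for n,u,v,z in(("sole rear L",236,17,.005),("sole rear R",401,11,.005),("heel front L",258,148,.031),("heel front R",385,148,.031),("housing front L",285,255,.035),("housing front R",372,260,.035),("hinge L",295,295,.036),("hinge R",367,295,.036)): print(n,loc(u,v,z))
```

```text
sole rear L [-0.0751 -0.0292]
sole rear R [-0.0769  0.0253]
heel front L [-0.0406 -0.024 ]
heel front R [-0.0406  0.0221]
housing front L [ 0.0294 -0.0202]
housing front R [0.0348 0.0253]
hinge L [ 0.0773 -0.0182]
hinge R [0.0773 0.0268]
```

Call:
jog_arm(segments="0.085,0,0.001,0,-0.026,0,-0.037;0.085,0,0.001,0,-0.026,0,-0.037;0.05,0,0.001,0,-0.026,0,-0.037;0.05,0,0.001,0,-0.026,0,-0.037;0.05,0,0.001,0,-0.026,0,-0.037;0.05,0,0.001,0,-0.026,0,-0.037;0.05,0,0.001,0,-0.026,0,-0.037", clamp_n=20)

```text
t: 5.2
tool_pos: [0.4634, 0.3034, 0.0461]
tool_rot: [1.309, 2.225, -0.414]
contact_force: [0.2, -0.2, 1.7]
opening: 0.0554
grip_force: 22.2
```

Run:
```python
from h import *
g,m=reacher_now(); yaw=np.arctan2(-m[0,1],m[1,1]); saveH(g[0],g[1],0,yaw); print(g,yaw)
c,s=np.cos(SH[2]),np.sin(SH[2]); d=g[:2]-SH[:2]; print("a,b",c*d[0]+s*d[1],-s*d[0]+c*d[1])
for a,b,z in((-.28,-.007,.022),(-.2,.0567,.02),(-.14,.0567,.004),(-.1145,.0567,.004)): print(a,b,z,*delta(*target(*sh2w(a,b),z,SH[2])))
```

```text
[0.45677488 0.31533242 0.06545678] -1.063320451312036
a,b -0.2804408594321147 -0.0065910750351445
-0.28 -0.007 0.022 [-0.013  -0.001  -0.0178] [ 0.0254 -0.      0.0361]
-0.2 0.0567 0.02 [-0.0795  0.0591  0.0315] [ 0.0254 -0.      0.0361]
-0.14 0.0567 0.004 [-0.1193  0.0564  0.0791] [ 0.0254 -0.      0.0361]
-0.1145 0.0567 0.004 [-0.1401  0.0553  0.0938] [ 0.0254 -0.      0.0361]
```

Call:
jog_arm(segments="0.05,-0.006,0,-0.008,0.01,0,0.01;0.05,-0.013,-0.001,-0.018,0.0254,0,0.036;0.05,-0.013,-0.001,-0.018,0.0254,0,0.036;0.05,-0.03,0.014,-0.005,0.0254,0,0.036;0.05,-0.047,0.029,0.008,0.0254,0,0.036;0.05,-0.063,0.044,0.02,0.0254,0,0.036;0.05,-0.0795,0.059,0.0315,0.0254,0,0.036;0.05,-0.0795,0.059,0.0315,0.0254,0,0.036;0.05,-0.0795,0.059,0.0315,0.0254,0,0.036")

```text
t: 5.95
tool_pos: [0.5553, 0.2584, 0.0649]
tool_rot: [1.362, 2.2, -0.433]
contact_force: [-0.6, 0.1, -4.1]
opening: 0.0534
grip_force: 22.8
```

Run:
```python
from h import *
print(where())
for a,b,z in((-.14,.0567,.004),(-.1145,.0567,.004)): print(a,b,z,*delta(*target(*sh2w(a,b),z,SH[2])))
import cv2
b=ctrl.get_image("wrist")[...,::-1]; s=ctrl.get_image("side")[...,::-1][140:280,250:390]
cv2.imwrite("pics/w5.png",np.hstack([b[:,140:500],cv2.resize(s,(400,400),interpolation=cv2.INTER_CUBIC)]))
```

```text
(array([0.5491, 0.2706, 0.0188]), array([-1.1092e+00,  2.1000e-03, -1.0000e-04]))
-0.14 0.0567 0.004 [-0.0398  0.0007  0.0461] [-0.0026 -0.0009 -0.0003]
-0.1145 0.0567 0.004 [-0.0607  0.0008  0.0607] [-0.0026 -0.0009 -0.0003]
```

View pics/w5.png

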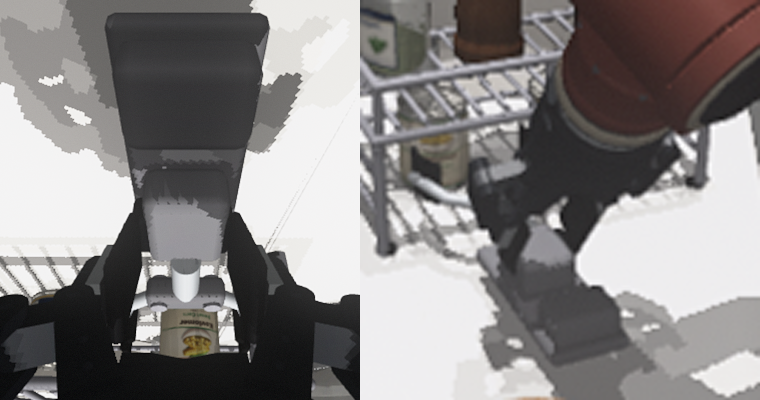

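The reacher is now straight in the hand (axis u≈186-187). The tin ahead spans u 160-220 in this crop, centre 190, so it is about 3 mm to the +y side. I'll go in with a 2 mm correction.

Call:
jog_arm(segments="0.05,-0.013,0.001,0.015,0,0,0;0.05,-0.026,0.002,0.03,0,0,0;0.05,-0.04,0.003,0.046,0,0,0;0.05,-0.047,0.003,0.051,0,0,0;0.05,-0.054,0.003,0.056,0,0,0;0.05,-0.061,0.003,0.061,0,0,0;0.05,-0.061,0.003,0.061,0,0,0;0.05,-0.061,0.003,0.061,0,0,0")

```text
t: 6.72
tool_pos: [0.5958, 0.185, 0.0513]
tool_rot: [1.36, 2.2, -0.43]
contact_force: [0.0, -0.0, -3.4]
opening: 0.0535
grip_force: 22.8
```

Run:
```python
from h import *
import cv2
print(where())
cv2.imwrite("pics/w6.png",ctrl.get_image("wrist")[...,::-1])
```

```text
(array([0.5897, 0.1972, 0.0052]), array([-1.1071e+00,  2.0000e-04,  4.0000e-04]))
```

Call:
jog_arm(segments="0.03,0,-0.002,0,0,0,0;0.03,0,-0.004,0,0,0,0;0.03,0,-0.005,0,0,0,0;0.03,0,-0.005,0,0,0,0;0.03,0,-0.005,0,0,0,0;0.03,0,-0.005,0,0,0,0;0.03,0,-0.005,0,0,0,0;0.03,0,-0.005,0,0,0,0", clamp_n=75)

```text
t: 7.43
tool_pos: [0.5919, 0.1829, 0.0517]
tool_rot: [1.359, 2.2, -0.429]
contact_force: [0.4, 3.8, 0.2]
opening: 0.0408
grip_force: 78.0
```

Run:
```python
from h import *
print(where(), *[delta(*target(*sh2w(a,b),z,SH[2])) for a,b,z in((-.1145,.0567,.016),(-.19,.0567,.016),(-.26,.0,.02),(-.30,.0,.05))])
```

```text
(array([0.5858, 0.1951, 0.0056]), array([-1.1063e+00, -7.0000e-04,  1.0000e-04])) (array([-0.0065,  0.0016, -0.0081]), array([0.0013, 0.0002, 0.0006])) (array([ 0.0552,  0.0017, -0.0516]), array([0.0013, 0.0002, 0.0006])) (array([ 0.1101, -0.0549, -0.0953]), array([0.0013, 0.0002, 0.0006])) (array([ 0.1256, -0.0548, -0.1428]), array([0.0013, 0.0002, 0.0006]))
```

Call:
jog_arm(segments="0.03,-0.003,0.001,-0.004,0,0,0;0.03,-0.0065,0.0016,-0.008,0,0,0;0.03,-0.0065,0.0016,-0.008,0,0,0;0.03,0.009,0.0016,-0.019,0,0,0;0.03,0.024,0.0016,-0.03,0,0,0;0.03,0.04,0.0016,-0.041,0,0,0;0.03,0.055,0.0016,-0.052,0,0,0;0.03,0.066,-0.01,-0.06,0,0,0;0.03,0.077,-0.022,-0.069,0,0,0;0.03,0.088,-0.034,-0.078,0,0,0;0.03,0.11,-0.055,-0.095,0,0,0;0.03,0.118,-0.055,-0.118,0,0,0;0.03,0.1256,-0.055,-0.143,0,0,0;0.03,0.1256,-0.055,-0.143,0,0,0")

```text
t: 8.6
tool_pos: [0.4588, 0.3266, 0.0984]
tool_rot: [1.358, 2.202, -0.423]
contact_force: [0.9, 0.0, -3.4]
opening: 0.0409
grip_force: 77.7
```

Run:
```python
from h import *
import cv2
print(where())
for n in("wrist","side","scene"): cv2.imwrite(f"pics/{n}7.png",ctrl.get_image(n)[...,::-1])
w=cv2.imread("pics/wrist7.png")
# tin pixels: yellowish label + light tin between fingers
print(w[340,[290,300,310,320,330,340,350,360]].tolist(), w[320,[290,300,310,320,330,340,350,360]].tolist())
```

```text
(array([0.4528, 0.3389, 0.0524]), array([-1.1039, -0.0024,  0.004 ]))
[[28, 27, 28], [85, 96, 102], [95, 110, 116], [102, 116, 122], [54, 124, 137], [41, 101, 103], [56, 101, 79], [104, 119, 127]] [[21, 21, 22], [87, 96, 102], [106, 116, 123], [115, 126, 131], [60, 101, 119], [60, 111, 125], [76, 123, 133], [106, 116, 121]]
```

Run:
```python
from h import *
import cv2
a=cv2.imread("pics/side0.png").astype(int);b=cv2.imread("pics/side7.png").astype(int)
print("tin spot change",abs(a-b)[180:205,268:285].mean(),"wide",abs(a-b)[175:190,315:335].mean())
print(*[delta(*target(.409,.4245,z,0)) for z in(.06,.03,.0155)])
```

```text
tin spot change 64.62666666666667 wide 43.78333333333333
(array([ 0.0814,  0.0132, -0.0706]), array([-6.387e-01, -5.000e-04, -9.046e-01])) (array([ 0.0987,  0.0132, -0.0461]), array([-6.387e-01, -5.000e-04, -9.046e-01])) (array([ 0.107 ,  0.0132, -0.0342]), array([-6.387e-01, -5.000e-04, -9.046e-01]))
```

Call:
jog_arm(segments="0.03,0.008,0.001,-0.007,-0.06,0,-0.09;0.03,0.016,0.003,-0.014,-0.125,0,-0.177;0.03,0.024,0.004,-0.021,-0.19,0,-0.265;0.03,0.032,0.005,-0.028,-0.25,0,-0.354;0.03,0.04,0.0065,-0.035,-0.31,0,-0.44;0.03,0.048,0.008,-0.042,-0.375,0,-0.53;0.03,0.056,0.009,-0.049,-0.437,0,-0.62;0.03,0.065,0.01,-0.056,-0.5,0,-0.71;0.03,0.073,0.012,-0.063,-0.57,0,-0.8;0.03,0.0814,0.0132,-0.0706,-0.6387,0,-0.9046;0.03,0.0814,0.0132,-0.0706,-0.6387,0,-0.9046;0.03,0.0814,0.0132,-0.0706,-0.6387,0,-0.9046")

```text
t: 9.75
tool_pos: [0.4228, 0.4224, 0.1048]
tool_rot: [0.006, 2.53, -0.005]
contact_force: [1.0, 0.5, -4.6]
opening: 0.0408
grip_force: 77.8
```

Run:
```python
from h import *
import cv2
print(where())
print(*[delta(*target(.409,.4245,z,0)) for z in(.03,.0155)])
for n in("side","scene"): cv2.imwrite(f"pics/{n}8.png",ctrl.get_image(n)[...,::-1])
# check tin in side view: changed pixels vs start, row profile at expected tin mid height
T=np.array([.544,.431,.054])
for n in("side","scene"):
    a=cv2.imread(f"pics/{n}0.png").astype(int);b=cv2.imread(f"pics/{n}8.png").astype(int)
    for h in(.01,.06):
        u,v=proj(n,T+[0,0,h]).round().astype(int); f=C[n][0]["fx"]*.0285/np.linalg.norm(T-C[n][1][:3,3])
        print(n,h,"expect",u-f,u+f,"v",v,[int(x) for x in b[v,u-40:u+41:4].mean(1)],)
```

```text
(array([0.4091, 0.4224, 0.0587]), array([-0.0051,  0.0017, -0.0024]))
(array([0.0166, 0.0021, 0.0234]), array([-0.0049, -0.0017, -0.0028])) (array([0.025 , 0.0022, 0.0352]), array([-0.0049, -0.0017, -0.0028]))
side 0.01 expect 295.79209771985825 330.20790228014175 v 276 [238, 239, 239, 239, 239, 238, 236, 51, 53, 208, 236, 232, 223, 219, 213, 208, 201, 129, 226, 191, 179]
side 0.06 expect 295.79209771985825 330.20790228014175 v 251 [239, 239, 239, 239, 239, 239, 224, 164, 219, 213, 209, 218, 218, 214, 206, 80, 136, 219, 229, 204, 191]
scene 0.01 expect 230.75791837464573 255.24208162535427 v 191 [32, 74, 89, 85, 90, 65, 71, 84, 100, 111, 63, 41, 75, 189, 236, 236, 236, 236, 236, 236, 237]
scene 0.06 expect 229.75791837464573 254.24208162535427 v 171 [125, 127, 135, 114, 227, 235, 235, 79, 109, 107, 117, 86, 84, 149, 236, 156, 118, 108, 115, 122, 121]
```

The tin's edges match the predictions: side view left edge about 297 (expected 296), scene view 230 to 254 (expected 230 to 254). Lowering.

Call:
jog_arm(segments="0.03,0.008,0.001,0.012,-0.003,0,-0.002;0.03,0.0166,0.002,0.0234,-0.005,-0.002,-0.003;0.03,0.021,0.002,0.029,-0.005,-0.002,-0.003;0.03,0.023,0.002,0.032,-0.005,-0.002,-0.003;0.03,0.025,0.002,0.035,-0.005,-0.002,-0.003;0.03,0.025,0.002,0.035,-0.005,-0.002,-0.003;0.03,0.025,0.002,0.035,-0.005,-0.002,-0.003")

```text
t: 10.43
tool_pos: [0.4234, 0.4273, 0.064]
tool_rot: [-0.005, 2.525, 0.007]
contact_force: [0.1, 0.2, -5.4]
opening: 0.0407
grip_force: 77.8
```

```bash
python3 -c "
from h import *
print(where())"
```

```text
(array([0.4098, 0.4274, 0.0179]), array([ 0.0054, -0.0029,  0.0034]))
```

Call:
jog_arm(segments="0.03,0.0009,-0.001,0.0013,0,0,0;0.03,0.0017,-0.002,0.0025,0,0,0;0.03,0.0017,-0.002,0.0025,0,0,0;0.03,0.0017,-0.002,0.0025,0,0,0")

```text
t: 10.77
tool_pos: [0.4236, 0.4257, 0.0616]
tool_rot: [-0.006, 2.524, 0.009]
contact_force: [-0.1, -0.1, -2.7]
opening: 0.0408
grip_force: 78.4
```

```bash
python3 -c "
from h import *
print(where())"
```

```text
(array([0.4101, 0.4258, 0.0155]), array([ 0.0061, -0.004 ,  0.0045]))
```

Call:
jog_arm(segments="0.045,0.0005,0.0015,0.0008,0,0,0;0.048,0.0005,0.003,0.0008,0,0,0;0.051,0.0005,0.0045,0.0008,0,0,0;0.0525,0.0005,0.006,0.0008,0,0,0;0.0525,0.0005,0.006,0.0008,0,0,0;0.0525,0.0005,0.006,0.0008,0,0,0", clamp_n=22)

```text
t: 11.27
tool_pos: [0.4231, 0.4312, 0.0595]
tool_rot: [-0.006, 2.526, 0.007]
contact_force: [0.7, -0.1, -4.0]
opening: 0.0525
grip_force: 23.3
```

Run:
```python
from h import *
print(where(),*[delta(*target(x,y,z,w)) for x,y,z,w in((.335,.430,.0165,.006),(.40,.31,.0165,-.45),(.47,.30,.0165,-.45),(.47,.30,.0,-.45))])
```

```text
(array([0.4095, 0.4313, 0.0134]), array([ 0.0058, -0.0024,  0.003 ])) (array([ 0.059 , -0.0007, -0.0455]), array([ 0.0023,  0.0024, -0.0019])) (array([ 0.0074, -0.1271, -0.0095]), array([0.2652, 0.0015, 0.3707])) (array([-0.0497, -0.1375,  0.0309]), array([0.2652, 0.0015, 0.3707])) (array([-0.0402, -0.1375,  0.0443]), array([0.2652, 0.0015, 0.3707]))
```

Call:
jog_arm(segments="0.0525,0.006,0,-0.004,0,0,0;0.0525,0.013,0,-0.009,0,0,0;0.0525,0.024,0,-0.018,0,0,0;0.0525,0.036,0,-0.027,0,0,0;0.0525,0.048,0,-0.036,0,0,0;0.0525,0.059,-0.001,-0.0455,0,0,0;0.0525,0.059,-0.001,-0.0455,0,0,0")

```text
t: 11.85
tool_pos: [0.3456, 0.4294, 0.0619]
tool_rot: [-0.009, 2.527, 0.007]
contact_force: [0.1, 0.1, -4.3]
opening: 0.0526
grip_force: 23.2
```

Run:
```python
from h import *
import cv2
print(where(),*[delta(*target(x,y,z,w)) for x,y,z,w in((.39,.32,.017,-.45),(.47,.30,.017,-.45),(.47,.30,-.001,-.45))])
T=np.array([.544,.431,.01])
for n in("side","scene"):
    b=ctrl.get_image(n)[...,::-1]; cv2.imwrite(f"pics/{n}9.png",b); b=b.astype(int)
    for h in(.01,.06):
        u,v=proj(n,T+[0,0,h]).round().astype(int); f=C[n][0]["fx"]*.0285/np.linalg.norm(T-C[n][1][:3,3])
        print(n,h,"expect",u-f,u+f,"u0",u-30,[int(x) for x in b[v,u-30:u+31:2].mean(1)],)
```

```text
(array([0.332 , 0.4294, 0.0158]), array([ 0.0079, -0.0011,  0.0024])) (array([-0.0465, -0.1157,  0.031 ]), array([0.2658, 0.0004, 0.3729])) (array([-0.1117, -0.1364,  0.077 ]), array([0.2658, 0.0004, 0.3729])) (array([-0.1013, -0.1364,  0.0917]), array([0.2658, 0.0004, 0.3729]))
side 0.01 expect 295.394573163567 328.605426836433 u0 282 [136, 148, 166, 171, 153, 152, 166, 170, 108, 120, 125, 125, 132, 125, 130, 131, 120, 118, 112, 113, 118, 125, 100, 107, 89, 97, 174, 159, 160, 153, 154]
side 0.06 expect 296.394573163567 329.605426836433 u0 283 [239, 239, 239, 239, 239, 239, 239, 230, 126, 166, 219, 215, 216, 216, 218, 218, 218, 222, 222, 220, 216, 216, 206, 181, 171, 213, 239, 238, 238, 238, 238]
scene 0.01 expect 231.97452029370774 256.0254797062923 u0 214 [39, 39, 41, 38, 84, 40, 42, 40, 104, 88, 103, 107, 108, 111, 112, 111, 117, 101, 86, 101, 76, 147, 144, 142, 150, 137, 137, 152, 228, 234, 234]
scene 0.06 expect 230.97452029370774 255.02547970629226 u0 213 [111, 227, 233, 233, 233, 233, 233, 233, 122, 81, 86, 110, 113, 135, 140, 123, 90, 90, 79, 69, 69, 228, 234, 234, 233, 234, 234, 234, 234, 233, 234]
```

The tin stands on the trivet: side edges 298 to 333 at both heights, scene edges 229 to 254. That is upright and about 5 mm from the middle. Next I set the reacher down.

Call:
jog_arm(segments="0.0525,-0.009,-0.023,0.006,0.05,0,0.07;0.0525,-0.018,-0.046,0.012,0.1,0,0.14;0.0525,-0.028,-0.07,0.018,0.16,0,0.22;0.0525,-0.037,-0.093,0.024,0.21,0,0.3;0.0525,-0.0465,-0.116,0.031,0.2658,0,0.373;0.0525,-0.07,-0.123,0.047,0.2658,0,0.373;0.0525,-0.092,-0.13,0.063,0.2658,0,0.373;0.0525,-0.1117,-0.1364,0.077,0.2658,0,0.373;0.0525,-0.1117,-0.1364,0.077,0.2658,0,0.373;0.0525,-0.1117,-0.1364,0.077,0.2658,0,0.373")

```text
t: 12.78
tool_pos: [0.4867, 0.2934, 0.0643]
tool_rot: [0.573, 2.47, -0.178]
contact_force: [-1.3, -0.3, -4.2]
opening: 0.0527
grip_force: 23.3
```

Run:
```python
from h import *
print(where(),delta(*target(.47,.30,0,-.45)))
```

```text
(array([0.4745, 0.2995, 0.0182]), array([-0.4552, -0.0024,  0.0014])) (array([ 0.014 , -0.0014,  0.0125]), array([-0.0011,  0.0016, -0.0056]))
```

Call:
jog_arm(segments="0.0525,0.005,0,0.006,0,0,0;0.0525,0.008,0,0.01,0,0,0;0.0525,0.0095,0,0.0125,0,0,0;0.0525,0.0105,0,0.0145,0,0,0;0.0525,0.0105,0,0.0145,0,0,0;0.0525,0.0105,0,0.0145,0,0,0")

```text
t: 13.28
tool_pos: [0.4847, 0.2945, 0.0466]
tool_rot: [0.568, 2.471, -0.179]
contact_force: [-2.5, -2.4, 2.8]
opening: 0.0523
grip_force: 25.0
```

```bash
python3 -c "
from h import *
print(where())"
```

```text
(array([0.4726, 0.3005, 0.0005]), array([-4.514e-01, -2.500e-03, -3.000e-04]))
```

On the worktop. I'll open the fingers, then back the hand off along its own axis.

Call:
jog_arm(segments="0.085,0,0,0,0,0,0;0.085,0,0,0,0,0,0;0.085,0,0,0,0,0,0;0.085,0,0,0,0,0,0;0.085,0,0,-0.02,0,0,0;0.085,0,0,-0.05,0,0,0;0.085,0,0,-0.085,0,0,0;0.085,0,0,-0.12,0,0,0;0.085,0,0,-0.15,0,0,0;0.085,0,0,-0.15,0,0,0;0.085,0,0,-0.15,0,0,0;0.085,0,0,-0.15,0,0,0")

```text
t: 14.28
tool_pos: [0.4069, 0.3316, 0.1679]
tool_rot: [0.569, 2.472, -0.179]
contact_force: [-0.8, 0.8, -0.6]
opening: 0.085
grip_force: 0.0
```

Run:
```python
from h import *
import cv2
o=ctrl.get_obs(); p=ctrl.camera_params("wrist"); M=np.array(p["tool_from_camera"]); r=R.from_rotvec(o["tool_rot"])
im=ctrl.get_image("wrist")[...,::-1]; cv2.imwrite("pics/w10.png",im)
def pw(w):
    q=(r.inv().apply(np.array(w)-o["tool_pos"])-M[:3,3])@M[:3,:3]; return int(p["fx"]*q[0]/q[2]+p["cx"]),int(p["fy"]*q[1]/q[2]+p["cy"])
x,y,w=.4726,.3005,-.4514; c,s=np.cos(w),np.sin(w); P=lambda m:pw((x+c*m[0]-s*m[1],y+s*m[0]+c*m[1],m[2]))
for m in((-.05,.028,.0),(-.05,-.028,0)):
    u,v=P(m); print(u,v,im[v,u-20:u+21:2].mean(1).astype(int).tolist())
# jaws (rest: pads 42.5 mm out) 
u,v=P((.145,0,.036)); print("jaws",P((.145,.042,.036)),P((.145,-.042,.036)),u-70,im[v,u-70:u+71:4].mean(1).astype(int).tolist())
T=np.array([.544,.431,.01])
for n in("side","scene"):
    b=ctrl.get_image(n).astype(int); a=cv2.imread(f"pics/{n}9.png").astype(int)[...,::-1]
    u,v=proj(n,T+[0,0,.04]).round().astype(int); print(n,"tin change",abs(a-b)[v-8:v+8,u-8:u+8].mean())
a=cv2.imread("pics/side0.png").astype(int)[...,::-1]; b=ctrl.get_image("side").astype(int)
print("wide,jars,mill change",[abs(a-b)[v-5:v+5,u-5:u+5].mean().round(1) for u,v in((321,180),(261,145),(294,125),(334,135))])
```

```text
359 91 [142, 143, 140, 139, 144, 143, 141, 83, 76, 99, 125, 238, 238, 238, 239, 238, 239, 238, 238, 238, 239]
291 91 [238, 239, 239, 239, 238, 238, 238, 239, 239, 232, 95, 79, 116, 128, 139, 143, 143, 141, 142, 140, 141]
jaws (359, 250) (290, 250) 254 [205, 237, 239, 240, 193, 192, 165, 118, 51, 54, 203, 240, 237, 238, 213, 234, 230, 232, 202, 237, 240, 239, 239, 239, 239, 239, 75, 61, 94, 239, 239, 239, 239, 240, 239, 239]
side tin change 1.3763020833333333
scene tin change 2.7578125
wide,jars,mill change [np.float64(0.9), np.float64(0.7), np.float64(1.0), np.float64(0.7)]
```

The sole edges sit where predicted, the jaws are open, and the tin, wide tin, jars and mill are unchanged. Handing in.

```bash
python3 -c "
from station import ctrl
print(ctrl.finish_job())"
```

```text
the job is handed in; nothing more can be done
None
```

I handed the job in at about 14 s without seeing a verdict: by camera, the narrow tin is upright about 5 mm off the trivet's middle, the reacher stands released on its sole, and nothing else moved; early on, its heel hit the trivet and it had to be regripped.

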